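# Lay a standing counting frame down on the felt

### The arm

A 6-joint arm with a two-finger parallel gripper is mounted at the origin on the work surface. World frame = base frame: x ahead of the robot, y to its left, z up, the work surface at z = 0. Lengths are in mm, angles in rad, forces in N, time in s.
With the tool pointing down it reaches from about 325 to 775 mm from the base axis. Payload 9.3 kg.
Tool frame: the origin (TCP) lies on the centre line of the jaws, within the pads' length; the fingertips stand 25 mm ahead of it and the grasp point (between the pads) lies 6 mm ahead of it; z points along the fingers, y is the line along which they close (so a half turn about z gives the same grasp; the last joint's range is limited). The gripper opens to 85 mm and grips with 20 to 120 N. Pads are 22 mm wide; open, the fingers measure 114 mm over their backs; the gripper's body (76 mm by 85 mm) begins 54 mm behind the grasp point. The pads swing forward as they close: fully open they stand 13 mm farther back than shut.
Start: joints at [-1.335, 0.259, 0.021, 1.334, 0, 1.418], TCP at [208.486, -508.95, 256.279] pointing down, gripper open.
Joint ranges: [-3.04, 3.04], [-0.91, 1.82], [-1.04, 1.36], [-1.92, 1.95], [-1.52, 1.45], [-3.14, 3.14]. Speed limits (rad/s): [2.22, 2.22, 2.79, 3.14, 3.14, 3.14].

### API

Orientations are given as a unit quaternion [w, x, y, z].
In Python, from station import status, cams, sign_off gives the robot as it stands.
- The arm moves only by the shell command python3 -m crank 'ROWS' [FORCE]. ROWS is JSON, a list that holds one entry, the list of rows, each a list of 5 numbers: the gripper command: -1 is shut, 1 is fully open, values between are in proportion, then the shift along the tool's x, y, z in mm, then the turn about the tool's z in degrees. In form: [[[claw, tx, ty, tz, roll], ...]]. A call has exactly 10 rows; each row is the pose to reach, as a shift and turn from the pose commanded when the call began, along the tool's axes at that moment; what a row does not reach only later rows make up. A row lasts 1/8 s, in which the tool goes at most 62.5 mm and 10.7 degrees, less where a joint would pass 70% of its speed; a pose out of reach is approached as far as the arm can. A call with a gripper value outside its range is refused whole. The fingers move at their own pace and stop on an object; FORCE is the grip in N (left out, the last holds). Time passes only in rows, so rows that repeat a pose let the fingers close, or fill a call up. It gives the time, the measured TCP pose, the force, the opening and the grip force at its end, in the units of the state.
- status.get_obs(): the state, without advancing time (a new reading comes with each control period).
- cams.snapshot(name): name is "side" or "top"; returns a dict with "color" (384x512x3 uint8, red, green, blue), "intrinsics" (3x3 intrinsics, pixels), "eye" and "attitude" of the camera in the world. Camera axes: x right, y up, looking along -z (the intrinsics and any distortion apply to the point x, -y, -z); pixel columns grow to the right and rows downward; lengths in mm; the calibration is good to about 2 mm. A picture is of the moment at which its call begins. There is no depth.
- sign_off(): hands the job in; it is judged then, once.
The state is a dict: "time_s": time; "joint_positions": joint angles; "joint_velocities": joint speeds; "tau": joint torques, N m; "position": TCP position; "orientation": TCP orientation; "ft_force": force on the tool from outside, world axes, zero at the start; "torque": the same for the moment, N m; "opening": finger opening in mm; "grip_force": force on a finger pad.
Only numpy, scipy, OpenCV 4.12 (cv2) and the standard library are available. Lean on these libraries where they do the work, as an engineer would, in place of code of your own. Each camera call takes 0.05 s, during which the arm holds its last target. There are 200 camera calls.

### The job

Lay the yellow counting frame down for the customer: slide it, still standing, forward over the blue felt until the front edge of its foot is inside the stitched outline, then tip it over with a push near its top so that it drops and lies flat, wholly inside the outline. Only push it, gently, with the fingers - do not pinch it or pick it up - and leave the green bead racks, the money box and the bell where they are.

Things in the scene. Friction and masses are not known exactly. Their poses are not given: they have to be found in the camera images.
- felt: Dark blue felt show mat, fixed flat on the bamboo shelf, 322 x 190 x 3 mm. Origin: on the shelf under the middle of the stitched outline. In its frame the mat reaches from x = -200 to +122 mm and y = -95 to +95 mm. Its x axis is the forward direction: the counting frame stands at the -x end, short of the outline, and is to slide and fall towards +x.
- outline (a point): Middle of the outline, on the felt's upper face (3 mm above the shelf), axes as the mat: a dashed rectangle in cream thread, x = -110 to +110 mm, y = -85 to +85 mm, measured to the middle of the thread. The frame starts with its front bottom edge 5 to 46 mm short of the line at x = -110.
- abacus: Yellow wooden counting frame (abacus), rows of coloured beads on five wires, standing by itself on the felt: 40 mm thick (x), 120 wide (y), 160 high (z), about 0.35 kg (0.26 to 0.46). Origin: centre of its underside while standing. x: its forward face normal, pointing to the outline, within 7 degrees of the mat's x. It is to end lying on that forward face, 40 mm high, top towards the mat's +x.
- foot_left (a point): Left end of the frame's front bottom edge (its own coordinates 20, 60, 0 mm). The solid foot rail fills the lowest 24 mm of the frame over its full thickness and width. Friction on the felt is 0.5 to 0.7: pushed there with the fingertips less than about 25 mm above the felt, the frame slides upright.
- foot_right (a point): Right end of the frame's front bottom edge (its own coordinates 20, -60, 0 mm).
- head_left (a point): Left end of the frame's front top edge (its own coordinates 20, 60, 160 mm). The solid head rail fills the top 16 mm over the full thickness and width; below it are 14 mm wide side posts and the beads, set 9 mm back from the faces. Pushed near the top, the frame tips over its front bottom edge and falls by itself once leaned about 14 degrees.
- head_right (a point): Right end of the frame's front top edge (its own coordinates 20, -60, 160 mm).
- stand: Dark acacia stand, fixed on the shelf beyond the far (+x) end of the felt, 80 x 140 mm and 41 mm high, with two grooves along its y. Origin: centre of its underside.
- rack_a: Slim green bead rack, 15 mm thick (x), 130 mm wide (y), 150 mm high, standing loose in one groove of the stand, its top 164 mm above the shelf. Origin: centre of its underside. To be left alone.
- rack_b: The same kind of rack in the other groove. To be left alone.
- money_box: Red clay money box, round, 100 mm across, 104 mm high, standing beside the felt, left or right. Origin: centre of its underside. To be left alone.
- bell: Chrome desk bell, 72 mm across, 54 mm high, standing beside the felt, on the side opposite the money box. Origin: centre of its underside. To be left alone.

How it is judged (in metres and radians):
On the way:
1. the frame stands upright with its foot's front edge inside the outline (angle between abacus's own z axis and vertical below 0.1 rad and x of each of foot_left, foot_right in the frame of outline above -0.11 m and y of foot_left in the frame of outline between -0.085 and 0.085 m and y of foot_right in the frame of outline between -0.085 and 0.085 m), for 0.2 s.
At the end, for the whole second after the job is handed in: The counting frame lies at rest flat on its forward face on the felt, all four corners of its lying outline within the stitched rectangle (220 x 170 mm), after having first stood upright with its foot's front edge inside the rectangle (angle between abacus's own x axis and vertical above 3.05 rad and x of foot_left in the frame of outline between -0.11 and 0.11 m and y of foot_left in the frame of outline between -0.085 and 0.085 m and x of foot_right in the frame of outline between -0.11 and 0.11 m and y of foot_right in the frame of outline between -0.085 and 0.085 m and x of head_left in the frame of outline between -0.11 and 0.11 m and y of head_left in the frame of outline between -0.085 and 0.085 m and x of head_right in the frame of outline between -0.11 and 0.11 m and y of head_right in the frame of outline between -0.085 and 0.085 m and height (world z) of each of foot_left, head_left below 0.01 m and linear speed of abacus below 0.01 m/s and angular speed of abacus below 0.05 rad/s); the robot touches nothing.
It fails at once if the frame's front bottom edge is lifted off the felt (picked up, carried, or tipped over backwards) (height (world z) of any of foot_left, foot_right above 0.018 m).
It fails at once if the fingers squeeze or hit the frame with more than 18 N (contact force between the fingers and abacus above 18 N).
It fails at once if a bead rack, the money box or the bell is disturbed (moved more than 10 mm) (distance of any of rack_a, rack_b, money_box, bell from where it was at the start of the episode above 0.01 m).
It also fails if it takes over 42 s, if anything falls off the work surface, if the arm or the gripper's body presses on something with over 40 N, if the wrist force passes 120 N, or if a joint passes its speed limit or range.

## Working session

There is one attempt and no reset: what is moved stays moved. The work goes in short steps, Python scripts to look and compute and a shell command to move; the robot and the scene stay as the last step left them, time stands still between calls to the robot, and variables do not carry over. Pictures are saved under pics/ and viewed, at most 10 in all, crops included, and the job is handed in when it is done.

```bash
mkdir -p pics; ls
python3 - <<'E'
from station import status,cams
import cv2,numpy as np
o=status.get_obs();print({k:np.round(v,3).tolist() for k,v in o.items()})
for n in("side","top"):
    s=cams.snapshot(n);cv2.imwrite(f"pics/{n}0.png",s["color"][:,:,::-1])
    print(n,{k:np.round(v,4).tolist() if not isinstance(v,str) else v for k,v in s.items() if k!="color"})
E
```

```text
pics
{'time_s': 0.0, 'joint_positions': [-1.335, 0.259, 0.021, 1.334, -0.0, 1.418], 'joint_velocities': [0.001, 0.001, -0.002, -0.001, -0.001, 0.0], 'tau': [0.0, -55.564, 34.453, 0.014, -0.0, 0.0], 'position': [208.429, -508.72, 255.648], 'orientation': [-0.001, 0.981, 0.193, -0.0], 'ft_force': [0.099, 0.422, 0.266], 'torque': [-0.012, 0.005, 0.004], 'grip_force': 0.0, 'opening': 85.485}
side {'intrinsics': [[394.3857, 0.0, 253.7042], [0.0, 394.3857, 189.6983], [0.0, 0.0, 1.0]], 'eye': [276.4839, 414.527, 610.5395], 'attitude': [-0.3558, -0.1508, 0.3481, 0.8541]}
top {'intrinsics': [[478.8681, 0.0, 253.8548], [0.0, 478.8681, 185.2153], [0.0, 0.0, 1.0]], 'eye': [421.3492, 110.5418, 1028.716], 'attitude': [0.7101, 0.0513, -0.0744, -0.6983]}
```

View pics/side0.png

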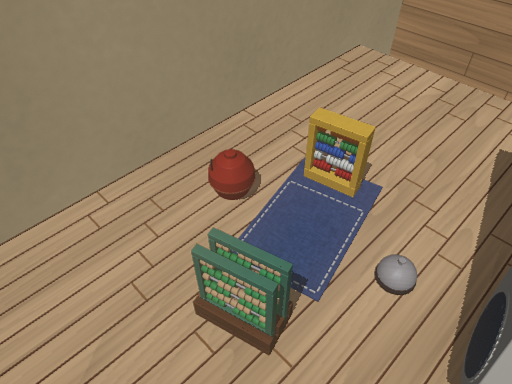

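View pics/top0.png

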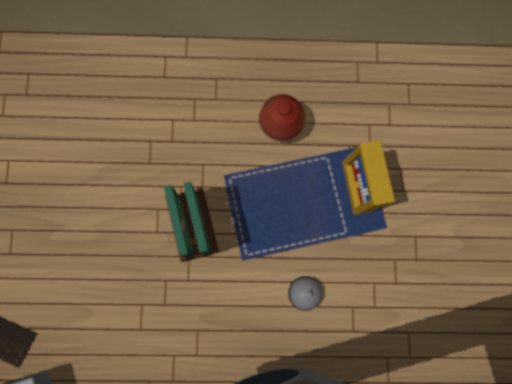

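Side view: yellow frame around (340,150), its front foot edge from (306,180) to (357,192), outline in front of it, racks at (240,285), money box (231,175), bell (397,273). Top view: outline corners near (230,178), (327,158), (346,233), (246,254); frame head at (377,178); money box (282,117), bell (306,293).

```bash
cat > h.py <<'E'
import numpy as np,cv2
from scipy.spatial.transform import Rotation as R
from station import status,cams
def cam(n):
    s=cams.snapshot(n);q=np.array(s["attitude"]);
    return dict(img=s["color"][:,:,::-1].copy(),K=np.array(s["intrinsics"]),e=np.array(s["eye"]),R=R.from_quat(np.r_[q[1:],q[0]]).as_matrix())
def proj(c,p):
    d=(np.atleast_2d(p)-c["e"])@c["R"]*[1,-1,-1];u=d@c["K"].T;return u[:,:2]/u[:,2:]
def ray(c,uv):
    uv=np.atleast_2d(uv).astype(float);d=np.c_[uv,np.ones(len(uv))]@np.linalg.inv(c["K"]).T
    return (d*[1,-1,-1])@c["R"].T
def onz(c,uv,z):
    d=ray(c,uv);return c["e"]+d*((z-c["e"][2])/d[:,2])[:,None]
def tri(c1,u1,c2,u2):
    d1,d2=ray(c1,u1),ray(c2,u2);o=[]
    for a,b in zip(d1,d2):
        s=np.linalg.lstsq(np.c_[a,-b],c2["e"]-c1["e"],rcond=None)[0]
        p,q=c1["e"]+a*s[0],c2["e"]+b*s[1];o.append(np.r_[(p+q)/2,np.linalg.norm(p-q)])
    return np.array(o)
E
python3 - <<'E'
from h import *
s,t=cam("side"),cam("top")
a=cv2.resize(s["img"][100:300,230:390],None,fx=2.5*1,fy=2.5,interpolation=3)
b=cv2.resize(t["img"][130:270,215:405],None,fx=2.1,fy=2.1,interpolation=3)
m=np.zeros((600,800,3),np.uint8);m[:500,:400]=a;m[:b.shape[0],400:400+b.shape[1]]=b
for i in range(0,160,20):cv2.putText(m,str(230+i),(int(i*2.5),510),0,.3,(255,255,255));cv2.line(m,(int(i*2.5),0),(int(i*2.5),4),(255,255,255))
cv2.imwrite("pics/zoom1.png",m)
print("box",onz(t,[[282,117]],60),"bell",onz(t,[[306,293]],30))
print("outline",onz(t,[[230,178],[327,158],[346,233],[246,254]],3).round(0).tolist(),proj(s,onz(t,[[230,178],[327,158],[346,233],[246,254]],3)).round(1).tolist())
E
```

```text
box [[743.73006412  22.42434039  60.        ]] bell [[379.54738219 -30.709616    30.        ]]
outline [[621.0, 130.0, 3.0], [671.0, -83.0, 3.0], [506.0, -122.0, 3.0], [458.0, 93.0, 3.0]] [[236.1, 247.8], [291.6, 179.5], [364.5, 209.5], [316.4, 289.9]]
```

View pics/zoom1.png

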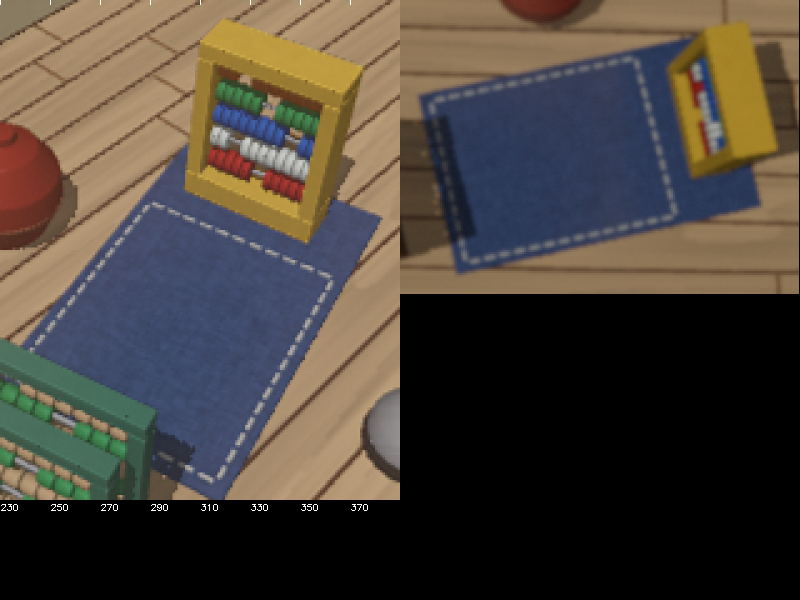

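```bash
cat >> h.py <<'E'
from scipy.optimize import least_squares
def rz(a):return np.array([[np.cos(a),-np.sin(a),0],[np.sin(a),np.cos(a),0],[0,0,1]])
def fit(obs,x0,free_z=False):
    # obs: list of (cam, local pts, pixels); pose x,y,yaw,z
    f=lambda v:np.concatenate([(proj(c,P@rz(v[2]).T+[v[0],v[1],v[3] if free_z else x0[3]])-u).ravel() for c,P,u in obs])
    r=least_squares(f,x0 if free_z else x0[:3]+[] ,loss="soft_l1") if free_z else least_squares(lambda v:f(np.r_[v,x0[3]]),x0[:3],loss="soft_l1")
    return r.x,np.abs(f(r.x if free_z else np.r_[r.x,x0[3]])).reshape(-1,2).round(1)
E
python3 - <<'E'
from h import *
s,t=cam("side"),cam("top")
S=lambda p:(np.array(p,float)+.5)/2.5-.5+[230,100]
T=lambda p:(np.array(p,float)-[400,0]+.5)/2.1-.5+[215,130]
A=np.array
O=A([[110,-85,0],[110,85,0],[-110,85,0],[-110,-85,0]],float)
# which corner: left(+y) is on world -x side
ob=[(t,O[[1,0,3,2]],T([[465,264],[430,102],[635,59],[676,214]])),(s,O[[3,2,1]],S([[152,203],[332,276],[215,481]]))]
for fz in(True,False):
    v,r=fit(ob,[564,4,1.8,3],fz);print("mat",v.round(3),r.tolist())
mat=v
F=A([[20,60,0],[20,-60,0],[20,60,160],[20,-60,160],[-20,60,160],[-20,-60,160]],float)
oa=[(s,F[[1,0,3,2,5,4]],S([[187,191],[311,242],[203,53],[347,95],[226,20],[362,66]])),
    (t,F[[1,0,3,2,5,4]],T([[668,70],[693,178],[708,28],[735,162],[745,23],[777,150]]))]
for fz in(True,False):
    w,r=fit(oa,[600,-150,1.8,3],fz);print("aba",w.round(3),r.tolist())
L=lambda p:(A(p)-[mat[0],mat[1]])@rz(mat[2])[:2,:2]
C=F@rz(w[2]).T+[w[0],w[1],3]
print("corners in mat",L(C[:2,:2]).round(1).tolist(),"world centre",w,"yaw diff",np.degrees(w[2]-mat[2]))
print("tri",tri(s,oa[0][2],t,oa[1][2]).round(0).tolist())
E
```

```text
mat [564.885   5.511   1.806  -1.916] [[0.3, 0.9], [0.2, 0.2], [0.6, 0.5], [0.9, 0.5], [0.2, 0.1], [0.5, 0.6], [0.9, 0.4]]
mat [563.718   6.878   1.804] [[0.4, 0.5], [0.5, 0.2], [0.7, 0.4], [1.1, 0.9], [0.0, 1.2], [1.1, 0.3], [1.1, 0.9]]
aba [ 608.034 -149.164    1.778   -4.866] [[0.3, 0.2], [0.4, 0.7], [0.1, 3.5], [0.1, 0.1], [0.1, 0.0], [1.9, 0.8], [0.6, 0.4], [0.2, 0.8], [1.6, 0.8], [0.4, 1.5], [1.1, 0.6], [1.1, 0.2]]
aba [ 605.524 -145.029    1.775] [[0.4, 1.0], [0.0, 0.2], [0.1, 5.5], [0.5, 1.6], [0.1, 2.0], [2.7, 1.0], [1.6, 0.2], [1.3, 1.5], [2.6, 0.9], [0.7, 0.8], [0.3, 0.5], [0.3, 1.0]]
corners in mat [[-135.7, 53.9], [-139.2, -66.1]] world centre [ 605.52448382 -145.0289229     1.77546593] yaw diff -1.6612097897556533
tri [[662.0, -118.0, -5.0, 1.0], [546.0, -143.0, -3.0, 2.0], [667.0, -124.0, 141.0, 2.0], [543.0, -140.0, 158.0, 2.0], [669.0, -154.0, 158.0, 0.0], [555.0, -177.0, 158.0, 3.0]]
```

```bash
python3 -m crank '[[[1,50,-8,0,4],[1,105,-17,0,8],[1,160,-27,0,10.5],[1,215,-36,0,10.5],[1,270,-45,0,10.5],[1,325,-54,0,10.5],[1,380,-63,20,10.5],[1,430,-72,60,10.5],[1,470,-78,100,10.5],[1,486,-81,130,10.5]]]'
python3 -m crank '[[[1,0,0,30,0],[1,0,0,50,0],[1,0,0,60,0],[1,0,0,70,0],[1,0,0,75,0],[1,0,0,75,0],[1,0,0,75,0],[1,0,0,75,0],[1,0,0,75,0],[1,0,0,75,0]]]'
python3 - <<'E'
from h import *
s,t=cam("side"),cam("top")
o=status.get_obs();print({k:np.round(o[k],3).tolist() for k in("position","orientation","opening","time_s","ft_force")})
a=cv2.resize(s["img"][60:260,240:440],None,fx=2.9,fy=2.9,interpolation=3)[:,:]
m=np.zeros((600,800,3),np.uint8);m[:580,:580]=a;b=t["img"][120:260,330:440];b=cv2.resize(b,None,fx=2,fy=2,interpolation=3);m[:280,580:800]=b
cv2.imwrite("pics/z2.png",m)
E
```

```text
time_s: 1.55
position: [628.8, -247.8, 123.7]
orientation: [-0.001, 0.995, 0.104, -0.001]
ft_force: [0.4, -0.5, 0.0]
opening: 85.3
grip_force: 0.0
time_s: 2.8
position: [627.6, -249.8, 51.4]
orientation: [0.0, 0.995, 0.103, 0.0]
ft_force: [-0.1, -0.2, -1.2]
opening: 85.6
grip_force: 0.0
{'position': [627.499, -249.793, 51.299], 'orientation': [0.0, 0.995, 0.103, -0.0], 'opening': 85.441, 'time_s': 2.9, 'ft_force': [-0.094, 0.058, 0.759]}
```

View pics/z2.png

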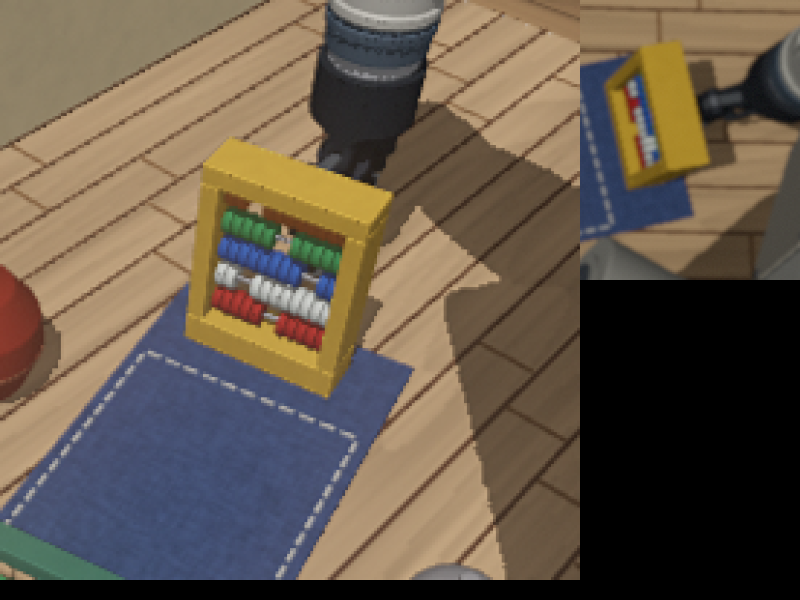

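The frame stands unmoved, front foot edge (188,335)–(330,395) in the crop; the gripper is behind it, with the leading finger aimed at about the middle of its back (top view crop 710,103 against back centre ~ (696,103)).

```bash
python3 -m crank '[[[1,0,0,10,0],[1,0,0,18,0],[1,0,0,20,0],[1,0,-5,20,0],[1,0,-11,20,0],[1,0,-16,20,0],[1,0,-20,20,0],[1,0,-23,20,0],[1,0,-24,20,0],[1,0,-24,20,0]]]'
python3 -m crank '[[[1,0,-3,0,0],[1,0,-6,0,0],[1,0,-9,0,0],[1,0,-12,0,0],[1,0,-15,0,0],[1,0,-18,0,0],[1,0,-21,0,0],[1,0,-23,0,0],[1,0,-24,0,0],[1,0,-24,0,0]]]'
python3 - <<'E'
from h import *
s,t=cam("side"),cam("top")
a=cv2.resize(s["img"][60:260,240:440],None,fx=2.9,fy=2.9,interpolation=3)[:,:]
m=np.zeros((600,800,3),np.uint8);m[:580,:580]=a;b=t["img"][120:260,330:440];b=cv2.resize(b,None,fx=2,fy=2,interpolation=3);m[:280,580:800]=b
cv2.imwrite("pics/z3.png",m)
E
```

```text
time_s: 4.15
position: [622.6, -226.3, 31.3]
orientation: [0.0, 0.995, 0.103, 0.0]
ft_force: [-0.8, 0.2, -0.6]
opening: 85.2
grip_force: 0.0
time_s: 5.4
position: [617.8, -202.7, 31.3]
orientation: [-0.0, 0.995, 0.103, 0.0]
ft_force: [1.5, -4.6, 3.7]
opening: 85.5
grip_force: 2.5
```

View pics/z3.png

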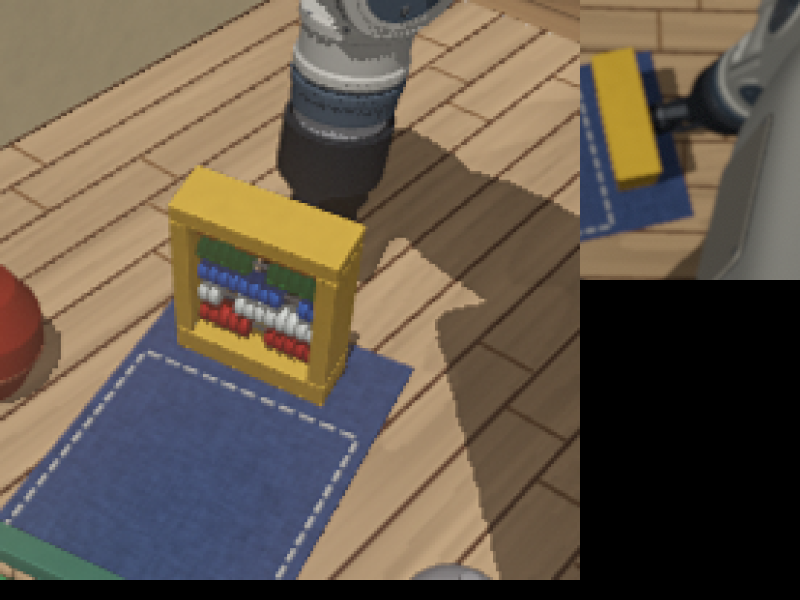

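The frame is leaning forward (head moved about 19 px, foot only about 4 px), so the push acts too high. I'll back off slowly to set it upright.

```bash
python3 -m crank '[[[1,0,2,0,0],[1,0,4,0,0],[1,0,6,0,0],[1,0,8,0,0],[1,0,10,0,0],[1,0,12,0,0],[1,0,15,0,0],[1,0,20,0,0],[1,0,28,0,0],[1,0,34,0,0]]]'
python3 - <<'E'
from h import *
s,t=cam("side"),cam("top")
a=cv2.resize(s["img"][60:260,240:440],None,fx=2.9,fy=2.9,interpolation=3)[:,:]
m=np.zeros((600,800,3),np.uint8);m[:580,:580]=a;b=t["img"][120:260,330:440];b=cv2.resize(b,None,fx=2,fy=2,interpolation=3);m[:280,580:800]=b
cv2.imwrite("pics/z4.png",m)
E
```

```text
time_s: 6.75
position: [624.8, -236.7, 31.2]
orientation: [0.0, 0.995, 0.102, 0.0]
ft_force: [0.4, 0.6, -0.6]
opening: 85.2
grip_force: 0.0
```

View pics/z4.png

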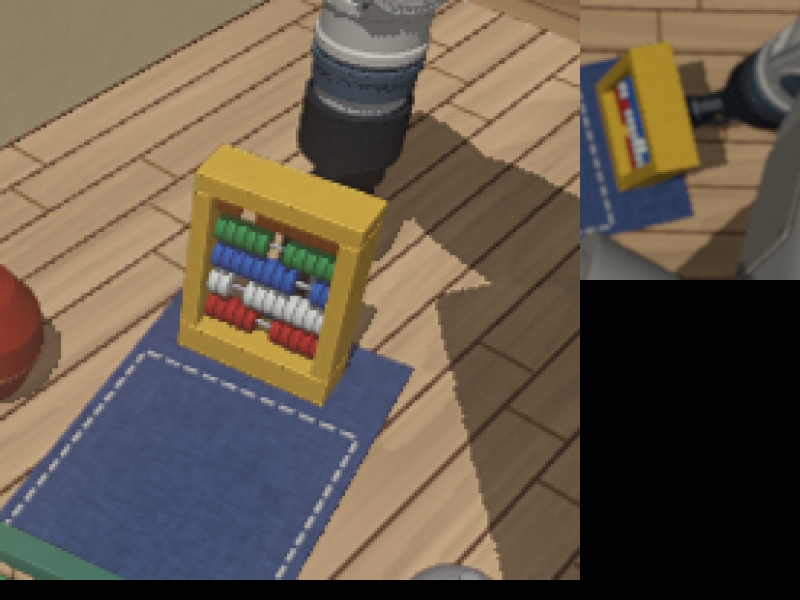

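Upright again, about 8 mm further on (front edge (182,343)–(322,403)). Next I need the finger's silhouette, so I'll raise the tool, turn it and look.

```bash
python3 -m crank '[[[1,0,10,-50,0],[1,0,10,-100,0],[1,0,10,-140,-9],[1,0,10,-150,-19],[1,0,10,-150,-29],[1,0,10,-150,-39],[1,0,10,-150,-49],[1,0,10,-150,-59],[1,0,10,-150,-69],[1,0,10,-150,-69]]]'
python3 - <<'E'
from h import *
s,t=cam("side"),cam("top")
o=status.get_obs();p=o["position"];q=o["orientation"];M=R.from_quat(np.r_[q[1:],q[0]]).as_matrix()
print(p,M.round(2).tolist(),o["joint_positions"])
px=proj(s,[p+M@v for v in([0,0,0],[0,0,25],[0,57,25],[0,-57,25],[0,57,0],[0,-57,0],[0,42.5,-48],[0,-42.5,-48])])
c0=px[0].astype(int)-[50,60];print("in crop",((px-c0)*6).round(0).tolist())
a=s["img"][c0[1]:c0[1]+100,c0[0]:c0[0]+120]
cv2.imwrite("pics/z5.png",cv2.resize(cv2.convertScaleAbs(a,alpha=2.2),None,fx=6,fy=6,interpolation=3)); np.save("c0.npy",c0)
E
```

```text
time_s: 8.1
position: [626.6, -245.7, 181.2]
orientation: [-0.0, 0.762, 0.648, -0.0]
ft_force: [-0.1, 0.0, -0.6]
opening: 85.5
grip_force: 0.0
[ 626.6305112  -245.79600623  181.21753211] [[0.16, 0.99, -0.0], [0.99, -0.16, 0.0], [0.0, -0.0, -1.0]] [-4.98348191e-01  4.96627249e-01  1.98600118e-01  1.27296769e+00
  4.91386439e-05  1.23751646e+00]
in crop [[301.0, 365.0], [287.0, 429.0], [171.0, 359.0], [413.0, 505.0], [182.0, 296.0], [430.0, 440.0], [235.0, 184.0], [430.0, 288.0]]
```

View pics/z5.png

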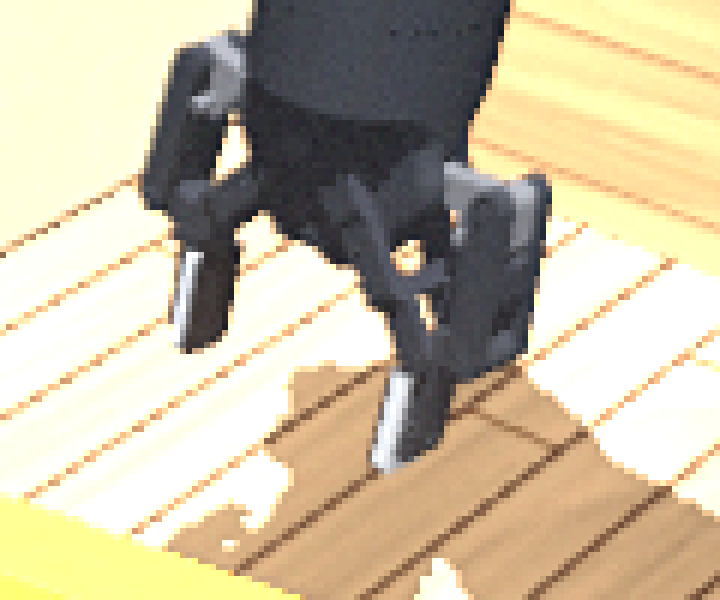

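The picture shows the tips (bottoms at about (190,350) and (400,470)) only about 12 mm ahead of the TCP when open. Knuckles bulge outward above them (right one to about (525,360)). The tip was therefore at 19 mm, and the knuckle pushed too high. I'll go about 13 mm lower, and write a silhouette tracker that gives lean and position.

```bash
cat >> h.py <<'E'
MAT=(564.0,6.3,1.805)
B=np.array([[x,y,z] for x in(-20,20) for y in(-60,60) for z in(0,160)],float)
TH=np.linspace(0,2*np.pi,48,endpoint=False);N=np.c_[np.cos(TH),np.sin(TH)]
def track(use=("side",),x0=(605,-145,1.78,0.0)):
    ms=[]
    for n in use:
        c=cam(n);h=cv2.cvtColor(c["img"],cv2.COLOR_BGR2HSV)
        m=cv2.inRange(h,(18,150,60),(30,255,255));m=cv2.morphologyEx(m,cv2.MORPH_OPEN,np.ones((2,2)))
        k,l,st,_=cv2.connectedComponentsWithStats(m);i=1+np.argmax(st[1:,4])
        ys,xs=np.where(l==i);ms.append((c,(np.c_[xs,ys]@N.T).max(0)+.3))
    def pts(v):
        b=B-[20,0,0];a=v[3];ry=np.array([[np.cos(a),0,np.sin(a)],[0,1,0],[-np.sin(a),0,np.cos(a)]])
        return (b@ry.T+[20,0,0])@rz(v[2]).T+[v[0],v[1],3]
    f=lambda v:np.concatenate([(proj(c,pts(v))@N.T).max(0)-s for c,s in ms])
    r=least_squares(f,x0,loss="soft_l1",x_scale=[10,10,.1,.1]);v=r.x
    e=np.array([[20,60,0],[20,-60,0]])@rz(v[2]).T+[v[0],v[1],0]
    L=(e[:,:2]-MAT[:2])@rz(MAT[2])[:2,:2]
    print("foot in mat",L.round(1).tolist(),"yawdiff",np.degrees(v[2]-MAT[2]).round(1),"lean",np.degrees(v[3]).round(1),"rms",np.sqrt((f(v)**2).mean()).round(2),"c",v[:2].round(1))
    return v
E
python3 -c "
from h import *
track();track(('side','top'))"
python3 -m crank '[[[1,0,0,0,10],[1,0,0,0,20],[1,0,0,0,30],[1,0,0,0,40],[1,0,0,20,50],[1,0,0,60,60],[1,0,0,100,69],[1,0,0,130,69],[1,0,0,150,69],[1,0,0,159,69]]]'
```

```text
foot in mat [[-126.0, 56.3], [-125.9, -63.7]] yawdiff 0.1 lean 3.7 rms 0.71 c [ 601.5 -134.8]
foot in mat [[-129.0, 54.6], [-131.6, -65.4]] yawdiff -1.2 lean 1.3 rms 1.41 c [ 603.7 -138.7]
time_s: 9.6
position: [626.2, -245.6, 21.1]
orientation: [-0.0, 0.995, 0.102, -0.001]
ft_force: [-0.6, -0.6, 0.6]
opening: 85.4
grip_force: 0.0
```

```bash
python3 -m crank '[[[1,0,0,2,0],[1,0,0,4,0],[1,0,-4,4,0],[1,0,-8,4,0],[1,0,-12,4,0],[1,0,-15,4,0],[1,0,-18,4,0],[1,0,-21,4,0],[1,0,-24,4,0],[1,0,-24,4,0]]]'
python3 -c "
from h import *
track();track(('side','top'))"
```

```text
time_s: 10.85
position: [621.8, -222.1, 18.3]
orientation: [-0.0, 0.995, 0.103, -0.0]
ft_force: [0.1, -0.7, 0.2]
opening: 85.5
grip_force: 0.0
foot in mat [[-125.7, 56.4], [-125.7, -63.6]] yawdiff 0.0 lean 3.7 rms 0.61 c [ 601.3 -134.6]
foot in mat [[-128.7, 54.3], [-132.0, -65.7]] yawdiff -1.6 lean 1.1 rms 1.56 c [ 603.9 -138.7]
```

```bash
python3 -m crank '[[[1,0,-2,0,0],[1,0,-4,0,0],[1,0,-6,0,0],[1,0,-8,0,0],[1,0,-10,0,0],[1,0,-11,0,0],[1,0,-12,0,0],[1,0,-13,0,0],[1,0,-14,0,0],[1,0,-14,0,0]]]'
python3 -c "
from h import *
track();track(('side','top'))"
```

```text
time_s: 12.25
position: [618.9, -208.5, 18.2]
orientation: [-0.0, 0.995, 0.103, -0.0]
ft_force: [0.4, -0.6, 0.7]
opening: 85.3
grip_force: 0.0
foot in mat [[-125.5, 55.6], [-126.3, -64.4]] yawdiff -0.4 lean 11.1 rms 0.65 c [ 602.  -134.6]
foot in mat [[-129.1, 53.9], [-131.9, -66.1]] yawdiff -1.4 lean 8.8 rms 1.52 c [ 604.4 -138.8]
```

Lean again with no slide, so contact is still high. I'll back off and work out the finger shape from the saved picture.

```bash
python3 -m crank '[[[1,0,2,0,0],[1,0,4,0,0],[1,0,6,0,0],[1,0,8,0,0],[1,0,10,0,0],[1,0,13,0,0],[1,0,18,0,0],[1,0,24,0,0],[1,0,30,0,0],[1,0,30,0,0]]]'
python3 - <<'E'
from h import *
s=cam("side");track(('side','top'))
p=np.array([626.63,-245.8,181.22]);q=[0,.762,.648,0];M=R.from_quat(np.r_[q[1:],q[0]]).as_matrix()
c0=np.load("c0.npy")
P=lambda v:((proj(s,p+M@np.array(v,float))[0]-c0+.5)*6-.5)
def solve(uv,x):
    r=least_squares(lambda w:P([x,w[0],w[1]])-uv,[0,0]);return r.x.round(1).tolist()
for n,uv,xs in(("tip in near",(375,466),[11]),("tip out near",(400,472),[11]),("tip out far",(440,448),[-11]),("knuck low near",(455,378),[11,13.5,17]),("knuck low far",(527,355),[-11,-13.5,-17]),
  ("knuck top far",(548,182),[-11,-13.5,-17]),("knuck top near",(455,200),[11,13.5]),("Ltip",(190,350),[11]),("Lknuck top",(185,50),[11,13.5]),("Lknuck low near",(145,205),[11,13.5]),("body low right",(450,165),[-38,0,38]),("body low left",(250,100),[0,38])):
    print(n,[(x,solve(uv,x)) for x in xs])
E
```

```text
time_s: 13.65
position: [625.1, -238.6, 18.2]
orientation: [0.0, 0.995, 0.102, 0.0]
ft_force: [-0.4, -0.4, 0.0]
opening: 85.0
grip_force: 0.0
foot in mat [[-129.0, 54.1], [-132.2, -65.9]] yawdiff -1.5 lean 1.2 rms 1.54 c [ 604.2 -139. ]
tip in near [(11, [-45.2, 11.0])]
tip out near [(11, [-55.2, 8.0])]
tip out far [(-11, [-52.9, 8.5])]
knuck low near [(11, [-66.0, -32.1]), (13.5, [-67.6, -33.8]), (17, [-69.9, -36.1])]
knuck low far [(-11, [-74.4, -36.5]), (-13.5, [-72.9, -34.9]), (-17, [-70.7, -32.6])]
knuck top far [(-11, [-64.8, -90.0]), (-13.5, [-63.2, -88.6]), (-17, [-61.0, -86.7])]
knuck top near [(11, [-49.8, -84.8]), (13.5, [-51.5, -86.2])]
Ltip [(11, [40.8, 8.9])]
Lknuck top [(11, [65.0, -89.7]), (13.5, [62.8, -91.1])]
Lknuck low near [(11, [71.8, -32.6]), (13.5, [69.5, -34.3])]
body low right [(-38, [-11.0, -65.9]), (0, [-37.4, -87.7]), (38, [-63.9, -109.5])]
body low left [(0, [43.7, -77.7]), (38, [12.1, -100.1])]
```

Geometry found: the knuckle leads the tip by about 17 mm, 44 mm above it. It first leans the frame about 10°, then the tip meets the foot rail low down and slides it, as the first push's 8 mm slide and 4.8 N show. That state is stable below 14°, and more so with the tip lower, so I'll push slowly with the tip about 3 mm above the felt.

```bash
python3 -m crank '[[[1,0,-6,1,0],[1,0,-12,2,0],[1,0,-16,2,0],[1,0,-18,2,0],[1,0,-20,2,0],[1,0,-22,2,0],[1,0,-24,2,0],[1,0,-26,2,0],[1,0,-28,2,0],[1,0,-30,2,0]]]'
python3 -m crank '[[[1,0,-2,0,0],[1,0,-4,0,0],[1,0,-6,0,0],[1,0,-8,0,0],[1,0,-10,0,0],[1,0,-11,0,0],[1,0,-12,0,0],[1,0,-12,0,0],[1,0,-12,0,0],[1,0,-12,0,0]]]'
python3 -c "
from h import *
track();track(('side','top'))"
```

```text
time_s: 15.05
position: [618.9, -208.5, 16.3]
orientation: [-0.0, 0.995, 0.103, -0.0]
ft_force: [-0.1, 0.1, -0.1]
opening: 85.7
grip_force: 0.0
time_s: 16.3
position: [616.5, -196.8, 16.3]
orientation: [-0.0, 0.995, 0.103, -0.0]
ft_force: [1.4, -1.5, 1.1]
opening: 85.8
grip_force: 0.7
foot in mat [[-115.3, 55.5], [-117.5, -64.5]] yawdiff -1.0 lean 11.9 rms 0.63 c [ 599.6 -125.4]
foot in mat [[-118.6, 53.6], [-121.7, -66.3]] yawdiff -1.5 lean 9.9 rms 1.59 c [ 602.2 -128.7]
```

It now slides stably at about 8° lean. I'll continue about 34 mm.

```bash
python3 -m crank '[[[1,0,-1,0,0],[1,0,-3,0,0],[1,0,-5,0,0],[1,0,-8,0,0],[1,0,-11,0,0],[1,0,-14,0,0],[1,0,-16,0,0],[1,0,-18,0,0],[1,0,-19,0,0],[1,0,-19,0,0]]]'
python3 -c "
from h import *
track(('side','top'))"
python3 -m crank '[[[1,0,-1,0,0],[1,0,-3,0,0],[1,0,-5,0,0],[1,0,-7,0,0],[1,0,-9,0,0],[1,0,-11,0,0],[1,0,-13,0,0],[1,0,-14,0,0],[1,0,-15,0,0],[1,0,-15,0,0]]]'
python3 -c "
from h import *
track();track(('side','top'))"
```

```text
time_s: 17.7
position: [612.6, -178.1, 16.3]
orientation: [-0.0, 0.995, 0.103, -0.0]
ft_force: [0.4, -2.0, -0.5]
opening: 85.2
grip_force: 0.8
foot in mat [[-97.6, 52.7], [-101.2, -67.3]] yawdiff -1.7 lean 9.0 rms 1.64 c [ 598.3 -108.3]
time_s: 19.05
position: [609.5, -163.5, 16.2]
orientation: [-0.0, 0.995, 0.103, -0.0]
ft_force: [-0.3, -2.2, 1.3]
opening: 85.5
grip_force: 0.9
foot in mat [[-81.4, 54.0], [-82.2, -66.0]] yawdiff -0.4 lean 11.9 rms 0.69 c [593.3 -91.4]
foot in mat [[-83.8, 52.3], [-86.1, -67.7]] yawdiff -1.1 lean 9.3 rms 1.64 c [595.5 -94.1]
```

```bash
python3 -m crank '[[[1,0,2,0,0],[1,0,4,0,0],[1,0,6,0,0],[1,0,8,0,0],[1,0,10,0,0],[1,0,13,0,0],[1,0,18,0,0],[1,0,24,0,0],[1,0,30,0,0],[1,0,34,0,0]]]'
python3 -m crank '[[[1,0,0,-30,0],[1,0,0,-80,0],[1,0,0,-120,0],[1,0,0,-140,0],[1,0,0,-149,0],[1,0,0,-149,0],[1,0,0,-149,0],[1,0,0,-149,0],[1,0,0,-149,0],[1,0,0,-149,0]]]'
python3 - <<'E'
from h import *
track();track(("side","top"))
s,t=cam("side"),cam("top")
m=np.zeros((560,800,3),np.uint8);m[:,:480]=cv2.resize(s["img"][60:260,240:411],(480,560),interpolation=3);m[:336,480:]=cv2.resize(t["img"][120:260,280:413],(320,336),interpolation=3)
cv2.imwrite("pics/z8.png",m)
E
```

```text
time_s: 20.45
position: [616.5, -197.4, 16.3]
orientation: [0.0, 0.995, 0.102, 0.0]
ft_force: [-0.4, 0.1, 0.2]
opening: 85.5
grip_force: 0.0
time_s: 21.7
position: [616.5, -196.9, 165.0]
orientation: [-0.0, 0.995, 0.103, -0.0]
ft_force: [-0.2, -0.8, -0.7]
opening: 85.6
grip_force: 0.0
foot in mat [[-79.1, 54.8], [-81.4, -65.1]] yawdiff -1.1 lean 3.1 rms 0.64 c [591.9 -90.1]
foot in mat [[-82.3, 52.6], [-86.8, -67.3]] yawdiff -2.2 lean 0.2 rms 1.68 c [594.7 -93.9]
```

View pics/z8.png

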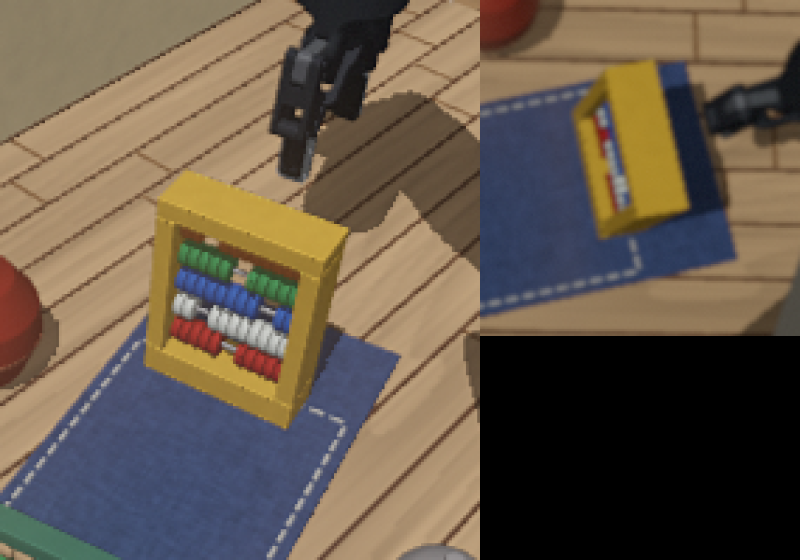

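Upright with the front edge inside the outline (side crop: foot edge (147,365)–(290,427), beyond the dashes). The fingertip is behind the head at head height. Now tip it.

```bash
python3 -m crank '[[[1,0,-5,0,0],[1,0,-12,0,0],[1,0,-18,0,0],[1,0,-22,0,0],[1,0,-25,0,0],[1,0,-28,0,0],[1,0,-31,0,0],[1,0,-35,0,0],[1,0,-39,0,0],[1,0,-43,0,0]]]'
python3 -m crank '[[[1,0,-3,0,0],[1,0,-7,0,0],[1,0,-11,0,0],[1,0,-15,0,0],[1,0,-19,0,0],[1,0,-22,0,0],[1,0,-25,0,0],[1,0,-27,0,0],[1,0,-28,0,0],[1,0,-28,0,0]]]'
python3 - <<'E'
from h import *
track();track(("side","top"))
E
```

```text
time_s: 23.2
position: [607.7, -154.6, 165.4]
orientation: [0.0, 0.995, 0.103, 0.0]
ft_force: [0.8, -0.3, 0.5]
opening: 85.2
grip_force: 0.2
time_s: 24.45
position: [602.0, -127.4, 165.3]
orientation: [0.0, 0.995, 0.103, 0.0]
ft_force: [0.5, 0.8, -0.3]
opening: 85.2
grip_force: 0.0
foot in mat [[-81.7, 53.8], [-81.9, -66.2]] yawdiff -0.1 lean 16.6 rms 0.64 c [593.7 -91.3]
foot in mat [[-81.4, 52.2], [-83.6, -67.8]] yawdiff -1.0 lean 13.3 rms 1.5 c [595.  -91.7]
```

Close to the balance point, so a little more.

```bash
python3 -m crank '[[[1,0,-3,0,0],[1,0,-6,0,0],[1,0,-9,0,0],[1,0,-12,0,0],[1,0,-12,0,0],[1,0,-12,0,0],[1,0,-12,0,0],[1,0,-12,0,0],[1,0,-12,0,0],[1,0,-12,0,0]]]'
python3 - <<'E'
from h import *
track(x0=(594,-92,1.79,1.5));track(("side","top"),x0=(594,-92,1.79,1.5))
s,t=cam("side"),cam("top")
m=np.zeros((560,800,3),np.uint8);m[:,:480]=cv2.resize(s["img"][120:320,230:401],(480,560),interpolation=3);m[:336,480:]=cv2.resize(t["img"][140:280,220:353],(320,336),interpolation=3)
cv2.imwrite("pics/z9.png",m)
E
```

```text
time_s: 25.85
position: [599.5, -115.7, 165.3]
orientation: [0.0, 0.995, 0.103, -0.0]
ft_force: [-0.5, 0.5, -0.5]
opening: 85.3
grip_force: 0.0
foot in mat [[-69.0, 53.0], [-68.8, -67.0]] yawdiff 0.1 lean 84.4 rms 0.84 c [591.5 -78.6]
foot in mat [[-82.2, 51.9], [-87.3, -68.0]] yawdiff -2.5 lean 94.1 rms 1.5 c [595.3 -93.9]
```

View pics/z9.png

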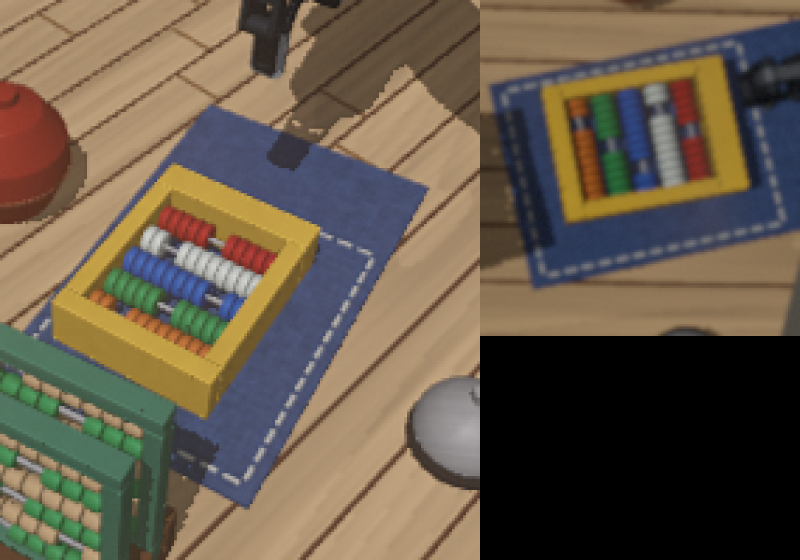

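The frame lies flat inside the dashes in both views (top crop: frame (543,60)–(750,220), dashes outside on all sides). The fingers are clear above it, so I'm handing in.

```bash
python3 -c "
from station import sign_off
print(sign_off())"
```

```text
the job is handed in; nothing more can be done
None
```

The counting frame lies flat inside the stitched outline, about 12 mm or more clear of the stitching by my camera estimate. I handed the job in at about 26 s; the hand-in returned no verdict. I only pushed it, with the fingers (under about 7 N in the readings between moves), but it leaned about 8–10° forward during the slide because the knuckle touched before the fingertip. I let it settle upright, front edge inside the outline, before tipping it. The racks, money box and bell looked undisturbed in the pictures.

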